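Put the gauge block away and snap the slide lid shut

TASK

Stand the loose gauge block back in the empty slot of its case - lower it in, do not drop it - and then slide the lid shut: ease it over the ridge at the end of its channel until it is fully home against the end wall, never ramming it, and let go. Leave the ring gauge, the vee block and the loupe alone.

Things in the scene. Friction and masses are not known exactly. Their poses are not given: they have to be found in the camera images.
- case: Black moulded gauge-block case, 170 x 92 mm, 51 mm high, loose (0.6 to 0.95 kg), in a roomy fixed aluminium tray (floor 3 mm, rim 15 mm above the bench): pushed along its x it slides 2 to 24 mm until the rim stops it. Origin: centre of its underside; x runs along the lid's channel in the closing direction, z up. Inside, a grey deck 24 mm above the underside has one empty slot.
- lid: Off-white plastic lid, 164 x 82 x 6 mm, 70 g, loose, already in the channel but drawn back about 100 to 110 mm so that its tail sticks out of the case's mouth. Origin: centre of the plate's underside; x points in the closing direction, z up. Near its tail a raised finger rib.
- lid_front (a point): middle of the lid's front (leading) edge, at its underside, 82 mm ahead of the lid's origin
- lid_rib (a point): top centre of the lid's finger rib, a bar 10 mm thick along the lid, 40 mm long across it, 11 mm high above the plate (its top 17 mm above the lid's underside), 20 mm from the tail edge. Pinch it along the lid's x, or push its rear face. 144 mm behind stop when the lid is home.
- stop (a point): middle of the far end wall's inner face at the height of the lid's underside, 79 mm ahead of the case's origin, 40 mm above its underside. The lid is home when lid_front reaches it.
- slot (a point): Mouth centre of the empty slot, at deck height, 22 mm ahead of the case's origin. The slot is 12 mm (along the case's x) by 39 mm, 18 mm deep, its floor 6 mm above the case's underside. Beside it on the deck: the bridge that carries the ridge begins 35 mm ahead of the centre, the last stored block 31 mm behind, the lid's front (as found) at least 42 mm behind.
- block: Steel gauge block, 9 x 35 mm, 30 mm high, about 74 g, standing upright on the black granite plate. Origin: centre of its foot; x across the 9 mm thickness, y along the 35 mm, z up. Seated in the slot it stands 12 mm proud of the deck, its thickness along the case's x; either way round is right.
- plate: Fixed black granite plate, 130 x 100 x 30 mm; origin under its centre, so its top is at 30 mm.
- ring_gauge: Bystander: steel ring gauge, 54 mm across, 16 mm high; origin under its centre.
- vee_block: Bystander: dark steel vee block, 40 x 40 x 36 mm; origin under its centre.
- loupe: Bystander: black loupe, 38 mm across, 34 mm high; origin under its centre.
- mouth (a point): Middle of the case's open end at ledge height, 85 mm behind its origin, 40 mm above its underside. From here the lid's channel runs to the far end wall: ledges and 7.2 mm high grooves in the two long walls (the lid has 1.2 mm play upwards, 1 mm to each side); the lips above the grooves are 10 mm wide, reach 51 mm height and leave 72 mm between them.
- ridge_top (a point): Crest of the sprung ridge, 50 mm long across the channel, 11 mm short of the end wall, 3 mm above the ledges: a ramp of 30 degrees towards the mouth, a steep back. The lid's front meets the ramp about 16 mm before home; climbing it takes about 7 to 12 N; 3 mm before home it snaps up into a groove under the lid. It blocks the lid long before it is home: do not take it for the end.
- end_wall: Far end wall of the case, 6 mm thick, the stop of the lid; its origin 82 mm ahead of the case's, at the underside. The lid's front pressing on it with more than 22 N counts as ramming.

How it is judged:
By the outcome, as a careful person would: the job done as asked, in the order asked, and still so for the second after the job is handed in, with the robot touching nothing.
It also fails if it takes over 51 s, if anything falls off the work surface, if the arm or the gripper's body presses on something with over 40 N, if the wrist force passes 120 N, or if a joint passes its speed limit or range.

ROBOT

A 6-joint arm with a two-finger parallel gripper is mounted at the origin on the work surface. World frame = base frame: x ahead of the robot, y to its left, z up, the work surface at z = 0. Lengths are in mm, angles in rad, forces in N, time in s.
With the tool pointing down it reaches from about 300 to 775 mm from the base axis. Payload 14.6 kg.
Tool frame: the origin (TCP) lies midway between the tips of the shut fingers; the grasp point (between the pads) lies grasp_offset behind it (grasp_offset is the distance from the TCP to the grasp point, in mm); z points along the fingers, y is the line along which they close (so a half turn about z gives the same grasp; the last joint's range is limited). The gripper opens to 94 mm and grips with 3 to 60 N. Pads are 16 mm wide; open, the fingers measure 119 mm over their backs; the gripper's body (75 mm by 177 mm) begins 78 mm behind the grasp point.
Start: joints at [1.099, 0.3, 1.521, -0, 1.321, -0.067], TCP at [216.605, 505.54, 170.546] pointing down, gripper open.
Joint ranges: [-3.03, 3.03], [-0.79, 2.21], [0.23, 2.52], [-1.04, 4.18], [0, 3.07], [-2.55, 2.55]. Speed limits (rad/s): [2.22, 2.22, 2.57, 3.14, 3.14, 3.14].

INTERFACE

Orientations are given as [roll, pitch, yaw] about the fixed x, y, z axes, in that order (R = Rz(yaw) Ry(pitch) Rx(roll)).
In Python, from cell import * gives the robot as it stands. The module is installed in compiled form; this text tells all that it offers.
- The arm moves only by the shell command python3 -m jog 'ROWS' [FORCE]. ROWS is JSON, a list of rows, each a list of 3 entries, a list of its own where there are three numbers: the finger opening in mm, from 0 to 94, then the shift along the tool's x, y, z in units of 50 mm (1.0 is 50 mm), then the turn about the tool's z in units of 180 degrees (1.0 is 180 degrees). In form: [[fingers, [dx, dy, dz], twist], ...]. A call has 1 to 20 rows; each row shifts and turns the commanded pose from where the row before left it, along the tool's axes as they then stand; what a row does not reach is not made up. A row lasts 1/10 s, in which the tool goes at most 50 mm and 8.59 degrees, less where a joint would pass 70% of its speed; a pose out of reach is approached as far as the arm can. A call with a number of a shift or a turn outside -1 to 1 is refused whole. A call with a gripper value outside its range is refused whole. The fingers move at their own pace and stop on an object; FORCE is the grip in N (left out, the last holds). Time passes only in rows, so rows that do not move let the fingers close. It gives the time, the measured TCP pose, the force, the opening and the grip force at its end, in the units of the state.
- read_state(): the state, without advancing time (a new reading comes with each control period).
- camera(name): name is "side" or "top"; returns the picture (384x512x3 uint8, red, green, blue); there is no depth.
- calibration(name): a dict with "mtx" (3x3 intrinsics, pixels), "cam_to_world" (4x4, takes a point from camera to world coordinates). Camera axes: x right, y down, z forward; pixel columns grow to the right and rows downward; lengths in mm; the calibration is good to about 2 mm. A picture is of the moment at which its call begins. calibration takes no time and is no camera call.
- sign_off(): hands the job in; it is judged then, once.
Trained networks look in the newest picture that a camera, given by its name, has taken for a name from the list of things; names that differ only in an ending like _2 or _b are one class to them, and where a whole thing is asked for, a point or a joint stands for the part that bears it (a point fixed in the world has none). Each returns a list of dicts, best first, with "conf" (0 to 1); they miss things now and then, are a little off and sometimes report something else, mostly with a low value. They report only what shows in the picture. A call takes as long as a camera call.
- regions_of(camera, query): "pixels" (384x512 bool, what is visible of it) and "rect" ([centre column, centre row, width, height] in pixels, round what is visible of it).
The state is a dict: "clock": time; "joints": joint angles; "qd": joint speeds; "effort": joint torques, N m; "eef_pos": TCP position; "eef_rot": TCP orientation; "wrist_force": force on the tool from outside, world axes, zero at the start; "moment": the same for the moment, N m; "finger_gap": finger opening in mm; "finger_force": force on a finger pad.
Only numpy, scipy, OpenCV 4.12 (cv2) and the standard library are available. Lean on these libraries where they do the work, as an engineer would, in place of code of your own. Each camera call takes 0.05 s, during which the arm holds its last target. There are 200 camera calls.

## Working session

There is one attempt and no reset: what is moved stays moved. The work goes in short steps, Python scripts to look and compute and a shell command to move; the robot and the scene stay as the last step left them, time stands still between calls to the robot, and variables do not carry over. Pictures are saved under pics/ and viewed, at most 10 in all, crops included, and the job is handed in when it is done.

```bash
mkdir -p pics
cat > h.py <<'E'
from cell import *
import numpy as np, cv2
def cal(n):
    c=calibration(n); return np.array(c["mtx"]),np.array(c["cam_to_world"])
def ray(n,px):
    K,T=cal(n); d=T[:3,:3]@np.linalg.solve(K,[px[0],px[1],1.]); return T[:3,3],d
def atz(n,px,z):
    o,d=ray(n,px); return o+d*(z-o[2])/d[2]
def proj(n,P):
    K,T=cal(n); P=np.atleast_2d(P); c=(P-T[:3,3])@T[:3,:3]; q=c@K.T; return q[:,:2]/q[:,2:]
def tri(a,b):
    (o1,d1),(o2,d2)=ray("top",a),ray("side",b)
    d1=d1/np.linalg.norm(d1);d2=d2/np.linalg.norm(d2)
    s=np.linalg.lstsq(np.c_[d1,-d2],o2-o1,rcond=None)[0]
    p,q=o1+s[0]*d1,o2+s[1]*d2; return (p+q)/2,np.linalg.norm(p-q)
E
python3 - <<'E'
from h import *
np.set_printoptions(precision=1,suppress=True)
for n in("top","side"):
    im=camera(n); cv2.imwrite(f"pics/{n}0.png",cv2.resize(im[:,:,::-1],(768,576),interpolation=cv2.INTER_CUBIC))
    print(n,cal(n)[1][:3,3],cal(n)[1][:3,2],cal(n)[0][0,0])
    for q in["case","lid","lid_rib","slot","block","plate","ring_gauge","vee_block","loupe","end_wall","ridge_top"]:
        for r in regions_of(n,q)[:2]:
            m=cv2.minAreaRect(np.argwhere(r["pixels"])[:,::-1].astype(np.float32))
            print(q,round(r["conf"],2),np.array(r["rect"]),r["pixels"].sum(),np.array(m[0]),np.array(m[1]),round(m[2],1))
s=read_state();print(s["clock"],s["eef_pos"],s["eef_rot"],s["finger_gap"],s.get("grasp_offset"))
import cell;print([x for x in dir(cell) if x[0]!='_'], getattr(cell,"grasp_offset",None))
E
```

```text
top [ 459.8   32.3 1139.4] [ 0.2  0.  -1. ] 446.76301308924394
case 0.85 [273.3 238.1  73.8  46.4] 1970 [270.7 237.5] [39.  70.2] 80.5
lid 0.93 [315.3 230.2  72.2  38.6] 2125 [315.1 230.8] [33.9 67.1] 80.5
lid_rib 0.83 [316.9 232.4  68.4  41.8] 2103 [315.1 230.8] [33.5 67.1] 80.5
lid_rib 0.69 [270.1 238.5  67.2  48.7] 1943 [269.7 238.4] [39.  69.1] 81.1
slot 0.83 [271.6 239.8  75.3  50.1] 1933 [270.6 237.7] [38.1 70. ] 80.5
block 0.46 [176.1 223.    9.6  12.2] 59 [175. 224.] [13.4  4.5] 63.4
plate 0.84 [173.1 213.6  44.9  60.6] 2171 [169.9 215.6] [53.8 43.4] 80.5
ring_gauge 0.79 [268.2 139.8  23.6  21.8] 257 [270.  139.5] [19. 20.] 90.0
vee_block 0.87 [364.1 136.7  21.   18. ] 281 [364.6 134.9] [17.7 16.9] 11.3
loupe 0.56 [180.9 146.3  17.4  11.7] 127 [181.5 147. ] [12. 11.] 90.0
end_wall 0.44 [235.5 241.4   7.2  29.9] 85 [236.8 241.5] [27.3  3.6] 80.5
ridge_top 0.96 [273.9 238.9  73.2  48.7] 1994 [271.1 238.1] [38.8 71.2] 80.5
side [283.7 382.3 602.6] [ 0.5 -0.5 -0.7] 369.86178986041745
case 0.8 [306.1 225.2  85.5  91. ] 3598 [304.  220.5] [55.8 88.8] 33.4
lid 0.74 [332.6 186.8  72.
[... 393 characters left out ...]
0.7 65.7] 36.1
ring_gauge 0.62 [204.  287.1  22.2  21. ] 246 [203.6 285.2] [23.5 11.6] 20.6
ring_gauge 0.55 [218.2 167.   20.4  19. ] 324 [216.5 166.5] [19. 21.] 90.0
vee_block 0.61 [283.1 115.   22.5  20.5] 330 [282.5 115. ] [20. 21.] 90.0
loupe 0.83 [140.4 225.9  19.6  19. ] 339 [138.  226.3] [22.2 18.4] 58.0
loupe 0.55 [333.  184.9  68.   62.7] 2199 [331.6 183.1] [39.  65.6] 35.8
end_wall 0.96 [284.9 249.2  44.1  39.9] 833 [284.4 249.8] [54.6 16.8] 28.6
ridge_top 0.93 [307.  223.5  85.6  90.4] 3444 [304.2 220.5] [55.2 88.8] 33.7
1.2 [216.6 505.6 170.5] [3.1 0.  2.7] 94.16853249288532 None
['Unreachable', 'calibration', 'camera', 'grasp_offset', 'read_state', 'regions_of', 'sign_off'] 18.8
```

Run:
```python
import cv2
t=cv2.imread("pics/top0.png");t=cv2.resize(t,(512,384),interpolation=cv2.INTER_AREA)
cv2.imwrite("pics/top0c.png",cv2.resize(t[180:270,140:360],None,fx=3.6,fy=3.6,interpolation=cv2.INTER_CUBIC))
s=cv2.imread("pics/side0.png");s=cv2.resize(s,(512,384),interpolation=cv2.INTER_AREA)
cv2.imwrite("pics/side0c.png",cv2.resize(s[145:345,135:380],None,fx=3,fy=3,interpolation=cv2.INTER_CUBIC))
```

```text
(no output)
```

View pics/top0c.png

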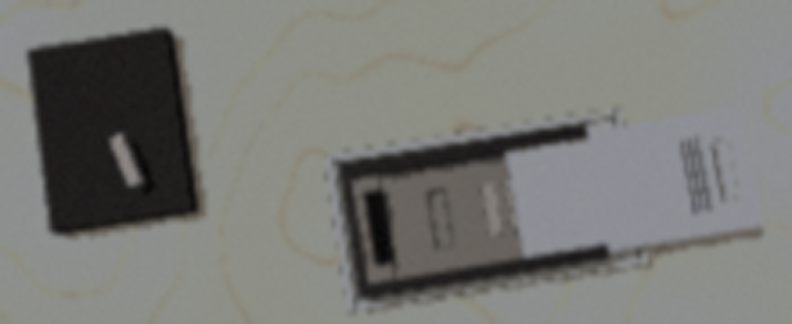

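View pics/side0c.png

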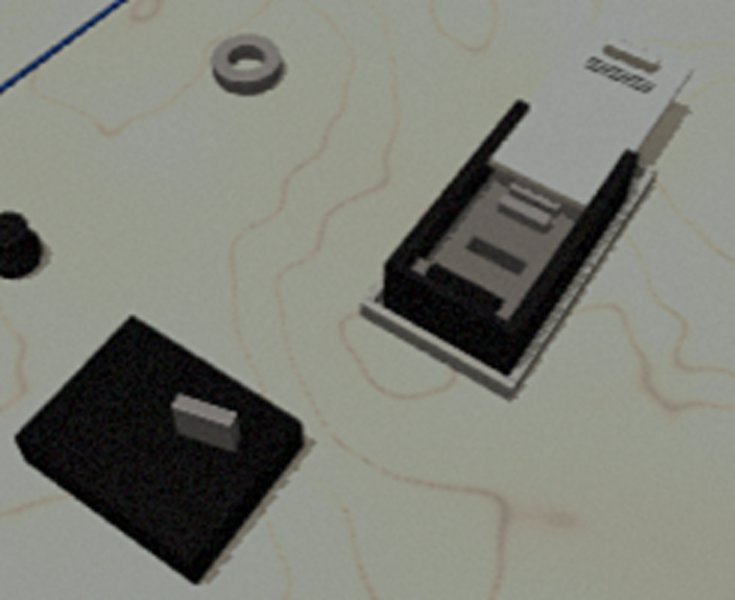

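```bash
cat > fit.py <<'E'
from h import *
from scipy.optimize import minimize
def sil(n,P,S=8):  # antialiased convex silhouette
    q=cv2.convexHull(proj(n,P).astype(np.float32))[:,0]
    m=np.zeros((384*S,512*S),np.uint8); cv2.fillConvexPoly(m,np.round((q+.5)*S*16-8).astype(np.int32),255,shift=4)
    return cv2.resize(m,(512,384),interpolation=cv2.INTER_AREA)/255.
def box(p,yaw,l,w,z0,z1,off=(0,0)):
    c,s=np.cos(yaw),np.sin(yaw)
    return np.array([[p[0]+c*(off[0]+a)-s*(off[1]+b),p[1]+s*(off[0]+a)+c*(off[1]+b),z] for a in(-l/2,l/2) for b in(-w/2,w/2) for z in(z0,z1)])
E
python3 - <<'E'
from fit import *
np.set_printoptions(precision=1,suppress=True)
g={n:cv2.cvtColor(cv2.resize(cv2.imread(f"pics/{n}0.png"),(512,384),interpolation=cv2.INTER_AREA),cv2.COLOR_BGR2GRAY).astype(float) for n in("top","side")}
np.save("g.npy",g,allow_pickle=True)
px={"block":((175.6,224.4),(203,283)),"slot":((262.5,240.6),(300.7,229.7)),"rib":((339.4,227.2),(345.3,164)),
 "lidfrontL":((140+503/3.6,180+152/3.6),(135+492/3,145+162/3)),"lidfrontR":((140+522/3.6,180+257/3.6),(135+583/3,145+205/3)),
 "caseFarCornerA":((140+340/3.6,180+163/3.6),(135+386/3,145+264/3)),"caseFarCornerB":((140+363/3.6,180+297/3.6),(135+512/3,145+322/3)),
 "plate":((140+30/3.6,180+50/3.6),(135+132/3,145+318/3))}
for k,(a,b) in px.items(): print(k,*tri(a,b))
print("top corner test", atz("top",px["slot"][0],27),atz("side",px["slot"][1],27))
# block mask
for n,w in(("top",(168,184,214,236)),("side",(185,220,270,300))):
    print(n);print(g[n][w[2]:w[3],w[0]:w[1]].astype(int) if n=="top" else "")
E
```

```text
block [546.6 219.6  49.9] 0.6860203690233823
slot [508.4   6.7  25.2] 0.6257202478424772
rib [ 539.1 -179.8   52.8] 2.7078523075923338
lidfrontL [551.1 -35.6  47.1] 3.262684243532884
lidfrontR [482.5 -46.6  49.8] 1.452040096351385
caseFarCornerA [544.1  75.4  48.8] 1.337542209003919
caseFarCornerB [456.6  60.2  59.4] 3.4521897668028654
plate [588.8 250.4 143. ] 48.662178674819074
top corner test [508.6   6.9  27. ] [507.4   7.7  27. ]
top
[[ 29  29  28  30  29  28  28  29  30  30  30  29  29  31  31  31]
 [ 29  30  30  31  28  28  30  29  31  30  29  30  29  30  30  30]
 [ 30  31  31  33  44  46  38  33  30  30  29  28  30  31  31  29]
 [ 29  32  37  55  88  93  59  35  31  30  29  29  30  32  31  30]
 [ 28  35  63  97 124 124  76  39  27  27  29  29  30  29  30  30]
 [ 27  33  67 112 133 128  88  48  28  22  27  30  29  30  31  30]
 [ 29  31  57 111 133 130 110  71  31  15  20  26  29  29  29  30]
 [ 29  30  48  95 127 132 124  92  47  20  14  27  30  29  29  30]
 [ 28  30  36  66 115 132 131 115  68  31  14  23  29  29  30  28]
 [ 30  30  30  47  97 126 133 125  80  40  18  17  26  30  29  28]
 [ 29  30  28  33  72 116 133 129  99  57  24  15  20  26  29  30]
 [ 29  30  28  30  56 110 133 132 116  74  30  14  15  24  29  30]
 [ 31  30  29  30  46  90 126 133 126  93  46  19  10  22  29  30]
 [ 30  30  30  30  36  65 117 133 132 113  66  27   6  18  26  30]
 [ 29  29  28  30  30  46  96 126 134 126  83  42  16  15  25  30]
 [ 29  28  29  27  28  35  71 116 133 128 101  62  26  15  26  30]
 [ 29  28  29  30  30  31  51 100 123 115  92  61  28  14  19  27]
 [ 29  29  29  27  29  30  40  72  91  81  58  39  21  11  15  24]
 [ 31  31  30  29  29  29  31  38  44  41  35  24  13   9  20  26]
 [ 30  29  29  29  27  29  29  30  30  30  30  25  15  19  28  29]
 [ 30  30  31  30  30  29  29  30  30  29  29  26  25  28  30  31]
 [ 30  31  31  30  31  30  30  32  30  28  30  28  29  29  29  29]]
side
```

```bash
cat >> fit.py <<'E'
from scipy.ndimage import map_coordinates, sobel, gaussian_filter
def edgescore(n,G,segs,p,yaw,wts):
    c,s=np.cos(yaw),np.sin(yaw);t=0
    for (a,b),w in zip(segs,wts):
        L=np.linspace(a,b,40);W=np.c_[p[0]+c*L[:,0]-s*L[:,1],p[1]+s*L[:,0]+c*L[:,1],L[:,2]]
        q=proj(n,W);t+=w*map_coordinates(G,[q[:,1],q[:,0]],order=1).mean()
    return t
def gradmag(g,sg=.7):
    g=gaussian_filter(g,sg); return np.hypot(sobel(g,0),sobel(g,1))
def rect(x0,x1,y0,y1,z): 
    P=[np.array(v,float) for v in((x0,y0,z),(x1,y0,z),(x1,y1,z),(x0,y1,z))]
    return [(P[i],P[(i+1)%4]) for i in range(4)]
def best(f,x0,n=6):
    r=None;rng=np.random.default_rng(0)
    for _ in range(n):
        X=np.array(x0)+rng.normal(size=3)*[2,2,.02]
        k=minimize(f,X,method="Nelder-Mead",options=dict(initial_simplex=X+np.array([[0,0,0],[3,0,0],[0,3,0],[0,0,.04]]),xatol=.02,fatol=1e-5))
        if r is None or k.fun<r.fun:r=k
    return r
E
cat > m1.py <<'E'
from fit import *
np.set_printoptions(precision=2,suppress=True)
g=np.load("g.npy",allow_pickle=True).item()
G={n:gradmag(g[n]) for n in g}
W={"top":np.s_[212:236,164:186],"side":np.s_[268:302,183:222]}
def E(v,ns):
    e=0
    for n in ns:
        m=sil(n,box(v[:2],v[2],9,35,30,60)); m=gaussian_filter(m,.5)
        t=np.clip((g[n]-32)/(90 if n=="top" else 40),0,1); e+=((m-t)[W[n]]**2).sum()
    return e
for ns in(["top"],["side"],["top","side"]):
    r=best(lambda v:E(v,ns),[547,220,-0.2+1.57],3); print("block",ns,r.x,np.degrees(r.x[2]),r.fun)
Z=3
segs=[("slot",rect(16,28,-19.5,19.5,27),1)]
def C(v,ns,S): return -sum(edgescore(n,G[n],S,v,v[2],np.ones(len(S))) for n in ns)
out=rect(-30,85,-46,46,54)
S1=[out[1],out[2],(np.array([85.,-46,54]),np.array([-20.,-46,54]))]
lip=[(np.array([-15.,s*36,54]),np.array([70.,s*36,54])) for s in(-1,1)]
sl=rect(16,28,-19.5,19.5,27)
for nm,S in(("outer+slot",S1+lip+sl),("slot",sl)):
  for ns in(["top"],["side"],["top","side"]):
    yc=np.radians(99.4); x0=[508+22*.163,7-22*.986,yc]
    f=(lambda v:C(v,ns,S)) if nm!="slot" else (lambda v:C(v,ns,S)+500*(v[2]-yc)**2)
    r=best(f,x0); v=r.x; print(nm,ns,v[:2],np.degrees(v[2]),r.fun,"slot",v[:2]+22*np.array([np.cos(v[2]),np.sin(v[2])]))
E
python3 m1.py
```

```text
block ['top'] [547.21 223.15   1.99] 114.09744085732243 6.198683181442823
block ['side'] [546.17 220.94   1.96] 112.34313466205391 105.60181179325392
block ['top', 'side'] [546.21 221.24   1.97] 113.01265094923656 118.10076400973554Traceback (most recent call last):
  File "m1.py", line 25, in <module>
    r=best(f,x0); v=r.x; print(nm,ns,v[:2],np.degrees(v[2]),r.fun,"slot",v[:2]+22*np.array([np.cos(v[2]),np.sin(v[2])]))
  File "fit.py", line 26, in best
    k=minimize(f,X,method="Nelder-Mead",options=dict(initial_simplex=X+np.array([[0,0,0],[3,0,0],[0,3,0],[0,0,.04]]),xatol=.02,fatol=1e-5))
    res = _minimize_neldermead(fun, x0, args, callback, bounds=bounds,
                               **options)
    fxc = func(xc)
    fx = function(np.copy(x), *(wrapper_args + args))
  File "m1.py", line 24, in <lambda>
    f=(lambda v:C(v,ns,S)) if nm!="slot" else (lambda v:C(v,ns,S)+500*(v[2]-yc)**2)
                ~^^^^^^^^
  File "m1.py", line 16, in C
    def C(v,ns,S): return -sum(edgescore(n,G[n],S,v,v[2],np.ones(len(S))) for n in ns)
                           ~~~^^^^^^^^^^^^^^^^^^^^^^^^^^^^^^^^^^^^^^^^^^^^^^^^^^^^^^^^
  File "m1.py", line 16, in <genexpr>
    def C(v,ns,S): return -sum(edgescore(n,G[n],S,v,v[2],np.ones(len(S))) for n in ns)
                               ~~~~~~~~~^^^^^^^^^^^^^^^^^^^^^^^^^^^^^^^^^
  File "fit.py", line 15, in edgescore
    q=proj(n,W);t+=w*map_coordinates(G,[q[:,1],q[:,0]],order=1).mean()
  File "h.py", line 10, in proj
    K,T=cal(n); P=np.atleast_2d(P); c=(P-T[:3,3])@T[:3,:3]; q=c@K.T; return q[:,:2]/q[:,2:]
        ~~~^^^
  File "h.py", line 4, in cal
    c=calibration(n); return np.array(c["mtx"]),np.array(c["cam_to_world"])
ValueError: time passes only in moves, steps and waits
```

```bash
sed -i 's/^def cal(n):/import functools\n@functools.cache\ndef cal(n):/' h.py; timeout 500 python3 m1.py
```

```text
block ['top'] [547.21 223.15   1.99] 114.09744085732243 6.198683181442823
block ['side'] [546.17 220.94   1.96] 112.34313466205391 105.60181179325392
block ['top', 'side'] [546.21 221.24   1.97] 113.01265094923656 118.10076400973554
outer+slot ['top'] [512.4  -11.22] 99.1823512902852 -1060.36755344238 slot [508.88  10.5 ]
outer+slot ['side'] [511.95 -12.93] 99.45345846764454 -1265.2838441802646 slot [508.33   8.77]
outer+slot ['top', 'side'] [512.02 -12.3 ] 99.38490910545319 -2289.948147801492 slot [508.43   9.41]
slot ['top'] [513.65 -10.25] 97.64177932942434 -186.6819726660348 slot [510.73  11.56]
slot ['side'] [512.18 -12.85] 99.76648501523994 -557.0101450752692 slot [508.45   8.84]
slot ['top', 'side'] [512.23 -12.3 ] 99.38408189773352 -691.414166834406 slot [508.65   9.41]
```

```bash
cat > plan.py <<'E'
# plan.py x y z yawdeg : twist (units), then shift in tool units after the twist
import sys; from h import *
from scipy.spatial.transform import Rotation as Ro
s=read_state(); p=np.array(s["eef_pos"]); R=Ro.from_euler("xyz",s["eef_rot"])
x,y,z,w=map(float,sys.argv[1:5])
T=Ro.from_euler("xyz",[np.pi,0,np.radians(w)])
rel=(R.inv()*T).as_rotvec()
d=R.as_matrix().T@(np.array([x,y,z])-p); a=rel[2]; R2=(R*Ro.from_rotvec([0,0,a])).as_matrix()
print("t",s["clock"],"pos",p.round(1),"rpy",np.degrees(s["eef_rot"]).round(2),"j",np.round(s["joints"],2))
print("twist units",round(a/np.pi,4),"tilt left deg",np.degrees(rel[:2]).round(2),"shift units after twist",(R2.T@(np.array([x,y,z])-p)/50).round(4), "gap",round(s["finger_gap"],1),"F",np.round(s["wrist_force"],1),"grip",s["finger_force"])
E
python3 plan.py 546.7 222 100 203.2
```

```text
t 1.2 pos [216.6 505.6 170.5] rpy [180.     0.   156.81] j [ 1.1   0.3   1.52 -0.    1.32 -0.07]
twist units -0.2577 tilt left deg [0. 0.] shift units after twist [-3.8339 -7.8132  1.411 ] gap 94.2 F [-0.5  0.1 -0.4] grip 0.0
```

```bash
python3 -m jog '[[50,[0,0,0],-0.043],[50,[0,0,0],-0.043],[50,[0,0,0],-0.043],[50,[0,0,0],-0.043],[50,[0,0,0],-0.043],[50,[0,0,0],-0.0427],[50,[-0.274,-0.558,0.1],0],[50,[-0.274,-0.558,0.1],0],[50,[-0.274,-0.558,0.1],0],[50,[-0.274,-0.558,0.1],0],[50,[-0.274,-0.558,0.1],0],[50,[-0.274,-0.558,0.1],0],[50,[-0.274,-0.558,0.1],0],[50,[-0.274,-0.558,0.1],0],[50,[-0.274,-0.558,0.1],0],[50,[-0.274,-0.558,0.1],0],[50,[-0.274,-0.558,0.1],0],[50,[-0.274,-0.558,0.1],0],[50,[-0.274,-0.558,0.1],0],[50,[-0.274,-0.558,0.1],0]]' 15; python3 -m jog '[[40,[0,0,0],0],[40,[0,0,0],0]]'; python3 plan.py 546.7 222 50 203.2
```

```text
clock: 3.2
eef_pos: [547.6, 221.1, 100.4]
eef_rot: [3.142, 0.0, -2.737]
wrist_force: [0.4, 1.2, 0.3]
finger_gap: 50.0
finger_force: 0.0
clock: 3.4
eef_pos: [546.6, 221.9, 100.3]
eef_rot: [3.141, -0.001, -2.738]
wrist_force: [-0.0, -0.5, -0.2]
finger_gap: 40.4
finger_force: 0.0
t 3.4 pos [546.6 221.9 100.3] rpy [ 1.7999e+02 -3.0000e-02 -1.5686e+02] j [ 0.32  0.45  1.48  0.    1.21 -1.65]
twist units -0.0004 tilt left deg [ 0.01 -0.03] shift units after twist [-0.0034  0.0017  1.0056] gap 40.4 F [-0.  -0.5 -0.2] grip 0.0
```

```bash
python3 -m jog '[[40,[0,0,0.25],0],[35,[0,0,0.25],0],[30,[0,0,0.25],0],[25,[0,0,0.2],0],[20,[0,0,0.05],0],[17,[0,0,0],0],[14,[0,0,0],0],[11,[0,0,0],0],[5,[0,0,0],0],[5,[0,0,0],0],[5,[0,0,0],0],[5,[0,0,0],0]]' 20
```

```text
clock: 4.6
eef_pos: [546.8, 222.1, 50.6]
eef_rot: [3.142, 0.0, -2.737]
wrist_force: [-0.0, -0.2, 1.5]
finger_gap: 5.2
finger_force: 0.0
```

Run:
```python
from h import *
a=camera("top");b=camera("side")
o=np.hstack([cv2.resize(a[190:250,140:210],(448,384),interpolation=2)[:, :400],cv2.resize(b[245:320,165:240],(384,384),interpolation=2)])
cv2.imwrite("pics/g1.png",o[:,:,::-1]); print(o.shape)
```

```text
(384, 784, 3)
```

View pics/g1.png

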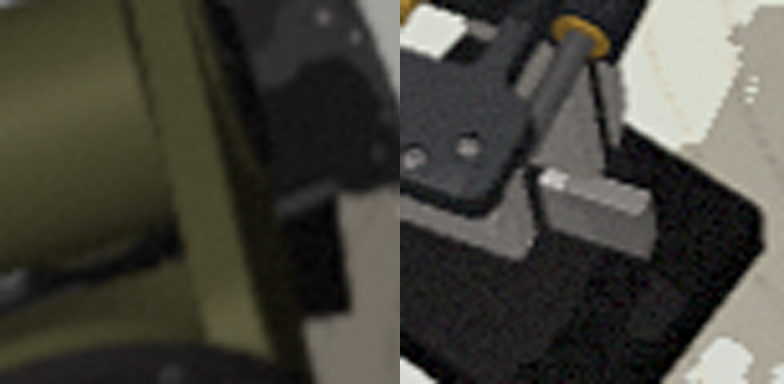

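Run:
```python
from fit import *
b=camera("side"); k=384/75; k=7.5
y0,x0=245,165; im=cv2.resize(b[y0:y0+75,x0:x0+100],None,fx=k,fy=k,interpolation=2)[:,:,::-1].copy()
f=lambda P:[tuple(int(v) for v in ((q-[x0,y0])+.5)*k) for q in proj("side",P)]
s=read_state();p=np.array(s["eef_pos"]);a=np.radians(113.2);u=np.array([np.cos(a),np.sin(a),0]);v=np.array([-u[1],u[0],0])
B=np.array([546.7,222,0])
for z in(30,60):
    q=f([B+[0,0,z]+i*4.5*u+j*17.5*v for i,j in((-1,-1),(1,-1),(1,1),(-1,1))])
    for i in range(4): cv2.line(im,q[i],q[(i+1)%4],(0,255,0),1)
for sgn,c in((-1,(0,0,255)),(1,(255,0,0))):
  for z in(0,40):
    q=f([p+[0,0,z]+sgn*t*u+j*8*v for t,j in((2.6,-1),(2.6,1),(15,1),(15,-1))])
    for i in range(4): cv2.line(im,q[i],q[(i+1)%4],c,1)
cv2.imwrite("pics/g2.png",im)
```

```text
(no output)
```

View pics/g2.png

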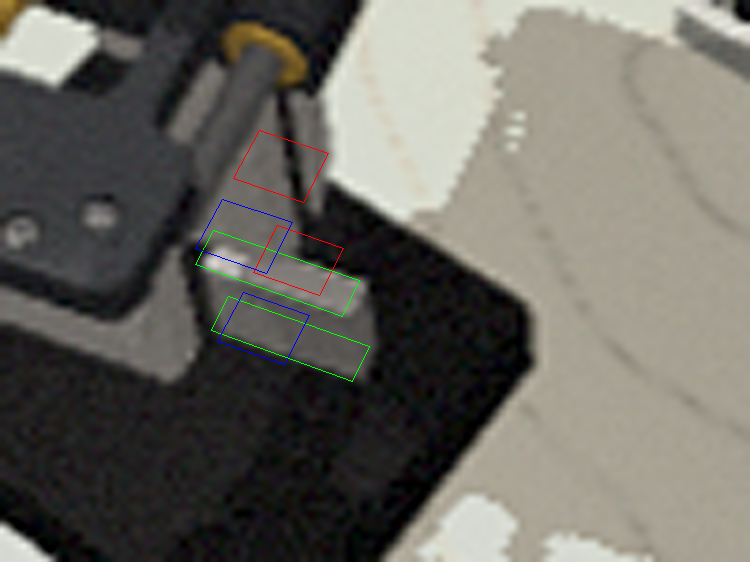

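```bash
python3 plan.py 546.7 222 50 203.2; python3 -m jog '[[40,[0,0,0],0],[40,[0,0,0],0],[40,[0,0,0],0],[40,[0,0,0],0]]'
python3 - <<'E'
from h import *
b=camera("side")
cv2.imwrite("pics/g3.png",cv2.resize(b[225:325,145:265],None,fx=5.5,fy=5.5,interpolation=2)[:,:,::-1])
E
```

```text
t 4.75 pos [546.7 222.   50.5] rpy [-180.     0.  -156.8] j [ 0.32  0.51  1.52 -0.    1.11 -1.65]
twist units -0.0 tilt left deg [-0.  0.] shift units after twist [ 0.001  -0.0005  0.0107] gap 4.6 F [-0.  -0.  -0.9] grip 0.0
clock: 5.15
eef_pos: [546.7, 222.1, 50.6]
eef_rot: [-3.142, 0.0, -2.737]
wrist_force: [-0.2, -0.1, 0.1]
finger_gap: 33.5
finger_force: 0.0
```

View pics/g3.png

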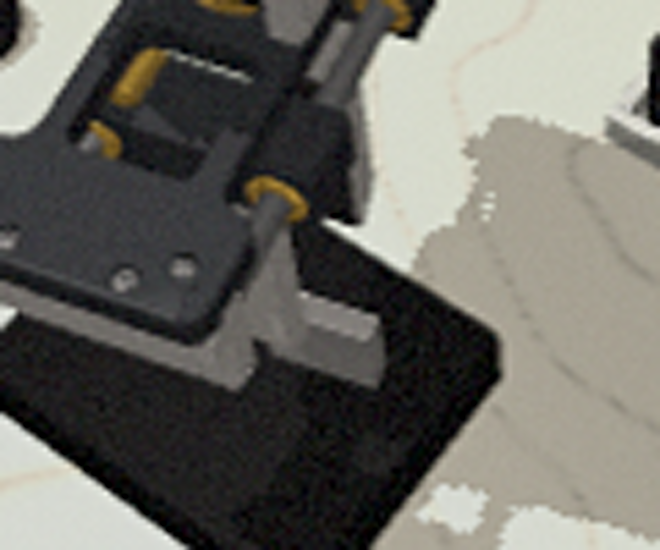

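```bash
python3 -m jog '[[40,[0,0,0.07],0],[40,[0,0,0.07],0],[40,[0,0,0.07],0],[40,[0,0,0],0]]'; python3 -m jog '[[30,[0,0,0],0],[25,[0,0,0],0],[20,[0,0,0],0],[15,[0,0,0],0],[12,[0,0,0],0],[6,[0,0,0],0],[6,[0,0,0],0]]' 15
```

```text
clock: 5.6
eef_pos: [546.4, 221.9, 39.3]
eef_rot: [3.142, -0.001, -2.737]
wrist_force: [-0.3, 0.0, 1.1]
finger_gap: 40.0
finger_force: 0.0
clock: 6.3
eef_pos: [546.7, 222.0, 40.1]
eef_rot: [3.142, 0.0, -2.737]
wrist_force: [0.4, -0.3, -0.0]
finger_gap: 6.2
finger_force: 0.0
```

Run:
```python
from fit import *
b=camera("side"); k=7
y0,x0=230,160; im=cv2.resize(b[y0:y0+80,x0:x0+80],None,fx=k,fy=k,interpolation=2)[:,:,::-1].copy()
f=lambda P:[tuple(int(v) for v in ((q-[x0,y0])+.5)*k) for q in proj("side",P)]
s=read_state();p=np.array(s["eef_pos"]);print(p,s["finger_gap"])
im2=im.copy()
for z in(0,20): cv2.circle(im2,f([p+[0,0,z]])[0],3,(0,0,255),-1)
B=np.array([547.2,223.2,0])
cv2.circle(im2,f([B+[0,0,60]])[0],3,(0,255,0),-1)
for n in("top","side"):
  camera(n) if n=="top" else 0
  for r in regions_of(n,"block")[:2]: print(n,r["conf"],r["rect"])
cv2.imwrite("pics/g4.png",im2)
```

```text
[546.74551342 222.04623861  40.07337512] 5.95654715516442
side 0.72 [202.9, 289.2, 24.7, 13.5]
```

View pics/g4.png

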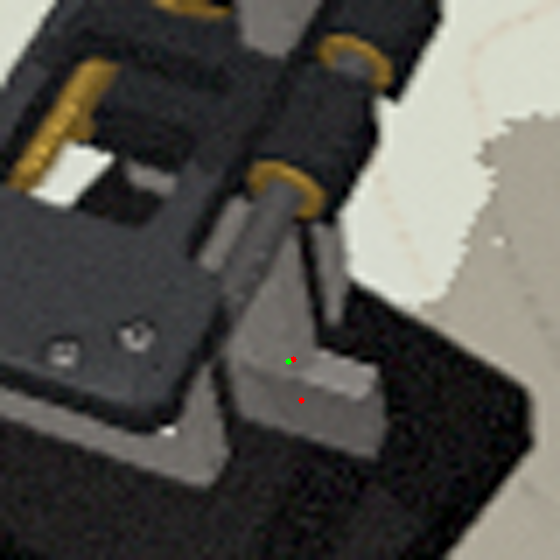

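```bash
python3 -m jog '[[40,[0,0,0],0],[40,[0,0,0],0],[40,[0,0,0],0],[40,[0,0,0.06],0],[40,[0,0,0.05],0],[40,[0,0,0.05],0],[40,[0,0,0],0]]'; python3 -m jog '[[30,[0,0,0],0],[25,[0,0,0],0],[20,[0,0,0],0],[15,[0,0,0],0],[12,[0,0,0],0],[6,[0,0,0],0],[6,[0,0,0],0]]' 15
```

```text
clock: 7.2
eef_pos: [546.5, 222.0, 31.5]
eef_rot: [3.142, -0.001, -2.737]
wrist_force: [-0.7, -0.6, 0.6]
finger_gap: 39.9
finger_force: 0.0
clock: 7.9
eef_pos: [546.7, 222.1, 32.0]
eef_rot: [3.142, -0.0, -2.737]
wrist_force: [0.7, -0.4, -0.9]
finger_gap: 6.0
finger_force: 0.0
```

```bash
python3 -c "
from h import *
np.save('A.npy',camera('side'));np.save('At.npy',camera('top'))"; python3 -m jog '[[40,[0,0,0],0],[40,[0,0,0],0],[40,[0,0,0],0],[40,[0,0,0],0]]'
python3 - <<'E'
from fit import *
A=np.load("A.npy");B=camera("side"); s=read_state();print(s["finger_gap"],s["eef_pos"])
y0,x0,k=240,170,8
o=[]
for I in(A,B):
    c=I[y0:y0+70,x0:x0+50].astype(float); c=255*(np.clip(c/150,0,1))**.6
    o.append(cv2.resize(c.astype(np.uint8),None,fx=k,fy=k,interpolation=2)[:,:,::-1])
cv2.imwrite("pics/g5.png",np.hstack(o))
p=np.array(s["eef_pos"]);a=np.radians(113.2);u=np.array([np.cos(a),np.sin(a),0]);v=np.array([-u[1],u[0],0])
f=lambda P:((proj("side",P)-[x0,y0]+.5)*k).round()
for nm,h in(("closed",3),("open",20)):
  for sg in(1,-1):
    print(nm,sg,"tip corners z0 inner -v,+v:",f([p+sg*h*u-8*v,p+sg*h*u+8*v]).tolist(),"z+20",f([p+sg*h*u-8*v+[0,0,20],p+sg*h*u+8*v+[0,0,20]]).tolist())
E
```

```text
clock: 8.4
eef_pos: [546.7, 222.1, 32.1]
eef_rot: [3.142, 0.0, -2.737]
wrist_force: [0.7, -0.9, 0.1]
finger_gap: 34.6
finger_force: 0.0
38.165367995643216 [546.73383143 222.07551209  32.04602395]
closed 1 tip corners z0 inner -v,+v: [[228.0, 397.0], [297.0, 421.0]] z+20 [[218.0, 350.0], [288.0, 375.0]]
closed -1 tip corners z0 inner -v,+v: [[240.0, 372.0], [309.0, 397.0]] z+20 [[230.0, 326.0], [301.0, 350.0]]
open 1 tip corners z0 inner -v,+v: [[191.0, 467.0], [262.0, 493.0]] z+20 [[180.0, 422.0], [252.0, 447.0]]
open -1 tip corners z0 inner -v,+v: [[275.0, 305.0], [343.0, 329.0]] z+20 [[266.0, 258.0], [335.0, 281.0]]
```

View pics/g5.png

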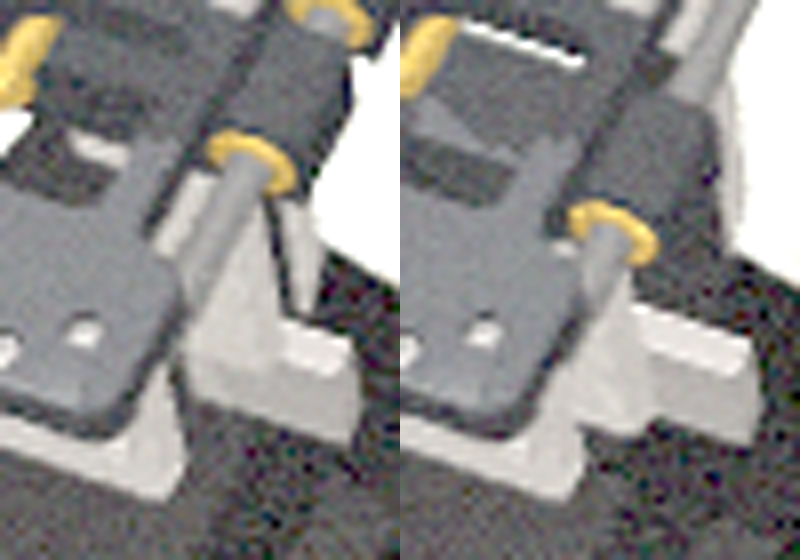

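```bash
python3 - <<'E'
from fit import *
s=read_state();p=np.array(s["eef_pos"]);a=np.radians(113.2);u=np.array([np.cos(a),np.sin(a),0]);v=np.array([-u[1],u[0],0])
for h in(97,116,125):
  print(h,proj("side",[p+i*u+j*v+[0,0,h] for i,j in((88.5,37.5),(88.5,-37.5),(37.5,88.5),(37.5,-88.5))]).round(1).tolist())
print("observed corner ~190.3,302; closed finger sep etc")
import numpy as np
print("eef->base: fk z check joints",s["joints"])
E
python3 -m jog '[[40,[0,0,0.05],0],[40,[0,0,0.05],0],[40,[0,0,0.05],0],[40,[0,0,0.05],0],[40,[0,0,0],0]]'; python3 -m jog '[[30,[0,0,0],0],[25,[0,0,0],0],[20,[0,0,0],0],[15,[0,0,0],0],[12,[0,0,0],0],[7,[0,0,0],0],[7,[0,0,0],0]]' 15
```

```text
97 [[192.9, 320.7], [143.2, 302.0], [243.1, 299.5], [131.6, 260.3]]
116 [[191.2, 314.6], [140.1, 295.5], [243.0, 292.9], [128.4, 253.3]]
125 [[190.3, 311.5], [138.6, 292.3], [242.9, 289.7], [126.9, 249.8]]
observed corner ~190.3,302; closed finger sep etc
eef->base: fk z check joints [ 3.23745250e-01  5.31705770e-01  1.53592956e+00  4.52476980e-05
  1.07393378e+00 -1.65188544e+00]
clock: 8.95
eef_pos: [546.5, 222.0, 21.5]
eef_rot: [3.142, -0.001, -2.737]
wrist_force: [-0.2, 0.3, 0.6]
finger_gap: 40.1
finger_force: 0.0
clock: 9.65
eef_pos: [546.8, 222.0, 22.1]
eef_rot: [-3.142, 0.0, -2.737]
wrist_force: [0.5, -0.9, 1.0]
finger_gap: 8.3
finger_force: 15.0
```

```bash
python3 -m jog '[[7,[0,0,-0.1],0],[7,[0,0,-0.3],0],[7,[0,0,-0.4],0],[7,[0,0,-0.4],0],[7,[0,0,0],0]]'; python3 plan.py 508.6 9.6 82 189.4
```

```text
clock: 10.15
eef_pos: [548.3, 222.6, 85.7]
eef_rot: [-3.141, 0.005, -2.737]
wrist_force: [-0.2, -0.1, -0.5]
finger_gap: 8.9
finger_force: 15.0
t 10.15 pos [548.3 222.6  85.7] rpy [-179.97    0.31 -156.81] j [ 0.32  0.47  1.5  -0.    1.17 -1.65]
twist units 0.0766 tilt left deg [0.01 0.31] shift units after twist [ 1.4786 -4.0728  0.0634] gap 8.9 F [-0.2 -0.1 -0.5] grip 14.983783811330795
```

```bash
python3 -m jog '[[7,[0,0,0],0.0383],[7,[0,0,0],0.0383],[7,[0.1445,-0.4067,0],0],[7,[0.1445,-0.4067,0],0],[7,[0.1445,-0.4067,0],0],[7,[0.1445,-0.4067,0],0],[7,[0.1445,-0.4067,0],0],[7,[0.1445,-0.4067,0],0],[7,[0.1445,-0.4067,0],0],[7,[0.1445,-0.4067,0],0],[7,[0.1445,-0.4067,0],0],[7,[0.1445,-0.4067,0],0],[7,[0,0,0],0],[7,[0,0,0],0],[7,[0,0,0.2],0],[7,[0,0,0.2],0],[7,[0,0,0],0],[7,[0,0,0],0]]'
python3 - <<'E'
from fit import *
np.set_printoptions(precision=1,suppress=True)
s=read_state();p=np.array(s["eef_pos"]);print(p,np.degrees(s["eef_rot"]),s["finger_gap"],s["finger_force"])
I=camera("side");np.save("S.npy",I)
for r in regions_of("side","block")[:3]: print(r["conf"],r["rect"])
y0,x0,k=185,255,6.5
c=cv2.resize(I[y0:y0+85,x0:x0+100],None,fx=k,fy=k,interpolation=2)[:,:,::-1].astype(float)
cv2.imwrite("pics/s1.png",(255*np.clip(c/170,0,1)**.7).astype(np.uint8))
E
```

```text
clock: 11.95
eef_pos: [508.5, 10.0, 61.6]
eef_rot: [3.141, -0.001, -2.977]
wrist_force: [-0.2, 0.1, -0.8]
finger_gap: 8.9
finger_force: 15.0
[508.5  10.   61.6] [ 180.    -0.1 -170.6] 8.900680748750338 14.983826279640198
0.64 [303.1, 216.1, 24.5, 16.6]
0.54 [306.5, 232.9, 85.3, 72.4]
```

View pics/s1.png

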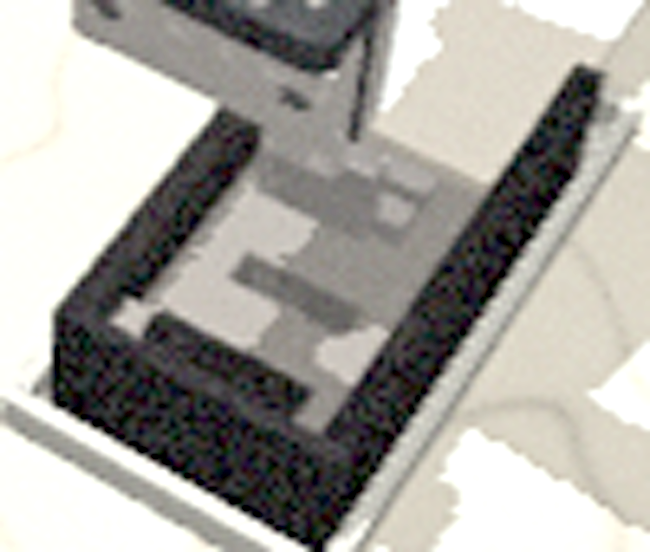

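```bash
cat > held.py <<'E'
from fit import *
import sys
I=np.load("S.npy"); g=cv2.cvtColor(I,cv2.COLOR_RGB2GRAY).astype(float); G=gradmag(g,.6)
zf=float(sys.argv[1]); yaw=np.radians(99.4); c0=np.array([508.5,10.0])
E=lambda a,b:(np.array(a,float),np.array(b,float))
S=[E((4.5,-17.5,zf),(4.5,17.5,zf)),E((4.5,-17.5,zf),(4.5,-17.5,zf+16)),E((4.5,17.5,zf),(4.5,17.5,zf+16)),]
u=np.array([np.cos(yaw),np.sin(yaw)]);v=np.array([-u[1],u[0]])
res=[]
for du in np.arange(-8,8.1,.5):
  for dv in np.arange(-8,8.1,.5):
    res.append((edgescore("side",G,S,c0+du*u+dv*v,yaw,[1,.5,.5]),du,dv,(c0+du*u+dv*v).round(1)))
res.sort(key=lambda r:-r[0])
for r in res[:6]: print(r)
for sgn in(0,):
  q=proj("side",[np.r_[c0+4.5*u+t*v,zf] for t in(-17.5,17.5)]); print(q, "in s1 crop",(q-[255,185]+.5)*6.5)
sl=proj("side",[np.r_[np.array([508.4,8.9])+i*6*u+t*19.5*v,27] for i in(-1,1) for t in(-1,1)]);print("slot s1",((sl-[255,185]+.5)*6.5).round())
E
python3 held.py 69.5
```

```text
(np.float64(224.77204422742477), np.float64(-1.0), np.float64(-1.5), array([510.1,   9.3]))
(np.float64(224.54876913498921), np.float64(-1.0), np.float64(-2.0), array([510.6,   9.3]))
(np.float64(222.68309302145457), np.float64(-1.5), np.float64(-2.0), array([510.7,   8.8]))
(np.float64(222.5384062696327), np.float64(-1.0), np.float64(-1.0), array([509.6,   9.2]))
(np.float64(222.47410712249538), np.float64(-0.5), np.float64(-1.5), array([510.1,   9.8]))
(np.float64(222.29718209801703), np.float64(-1.5), np.float64(-1.5), array([510.2,   8.8]))
[[292.37615609 213.69353613]
 [309.0679921  222.17796983]] in s1 crop [[246.19501456 189.75798486]
 [354.69194867 244.90680387]]
slot s1 [[248. 251.]
 [363. 311.]
 [228. 278.]
 [343. 338.]]
```

```bash
python3 -m jog '[[7,[0.033,-0.006,0.13],0],[7,[0,0,0.2],0],[7,[0,0,0.2],0],[7,[0,0,0.15],0],[7,[0,0,0.05],0],[7,[0,0,0],0],[7,[0,0,0],0]]'
python3 - <<'E'
from fit import *
s=read_state();p=np.array(s["eef_pos"]);print(p,s["wrist_force"])
I=camera("side");np.save("S.npy",I)
y0,x0,k=195,270,10
c=cv2.resize(I[y0:y0+55,x0:x0+70],None,fx=k,fy=k,interpolation=2)[:,:,::-1].astype(float)
cv2.imwrite("pics/s2.png",(255*np.clip(c/170,0,1)**.7).astype(np.uint8))
E
sed -i 's/508.5,10.0/506.9,9.4/' held.py; python3 held.py 33
```

```text
clock: 12.75
eef_pos: [507.3, 9.1, 25.7]
eef_rot: [-3.141, 0.0, -2.977]
wrist_force: [-0.6, 0.1, 0.1]
finger_gap: 9.0
finger_force: 15.0
[507.29331023   9.05135552  25.74035969] [-0.61147296  0.14905875  0.12397939]
(np.float64(287.9234166718337), np.float64(5.5), np.float64(1.5), array([504.5,  14.6]))
(np.float64(286.999841618793), np.float64(5.5), np.float64(2.0), array([504. ,  14.5]))
(np.float64(286.5052531461867), np.float64(6.0), np.float64(2.0), array([503.9,  15. ]))
(np.float64(285.6333911802313), np.float64(6.0), np.float64(1.5), array([504.4,  15.1]))
(np.float64(284.2130839966492), np.float64(5.5), np.float64(2.5), array([503.5,  14.4]))
(np.float64(284.09459302040915), np.float64(5.5), np.float64(1.0), array([505. ,  14.7]))
[[291.58600718 225.89579345]
 [307.62461218 234.28029627]] in s1 crop [[241.05904665 269.07265743]
 [345.30997917 323.57192572]]
slot s1 [[248. 251.]
 [363. 311.]
 [228. 278.]
 [343. 338.]]
```

View pics/s2.png

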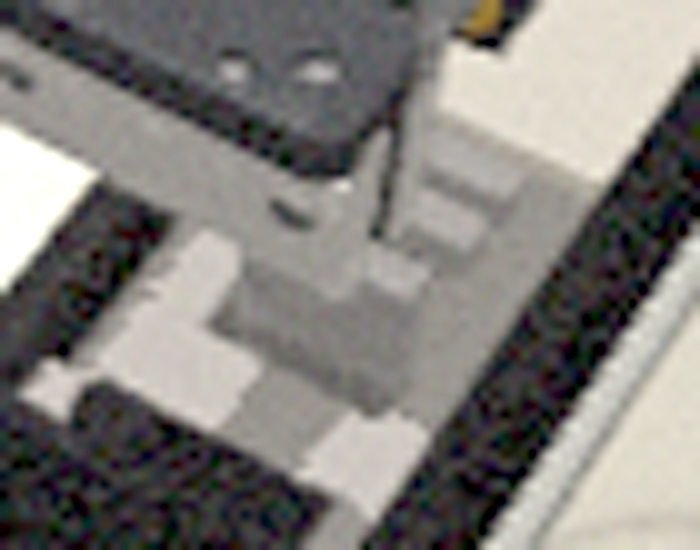

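Run:
```python
import numpy as np,cv2
g=cv2.cvtColor(np.load("S.npy"),cv2.COLOR_RGB2GRAY).astype(int)
a=cv2.cvtColor(cv2.resize(cv2.imread("pics/side0.png"),(512,384),interpolation=cv2.INTER_AREA),cv2.COLOR_BGR2GRAY).astype(int)
print("cols",list(range(288,315)))
for r in range(215,242): print(r,*g[r,288:315])
print()
for r in range(220,242): print(r,*a[r,288:315])
```

```text
cols [288, 289, 290, 291, 292, 293, 294, 295, 296, 297, 298, 299, 300, 301, 302, 303, 304, 305, 306, 307, 308, 309, 310, 311, 312, 313, 314]
215 86 86 85 81 80 83 81 80 76 33 50 83 95 82 92 95 84 85 86 76 31 70 85 90 102 102 99
216 72 83 82 84 81 86 81 83 76 53 25 40 58 74 87 98 87 83 82 58 32 72 91 98 100 96 100
217 80 81 78 80 81 81 87 83 81 74 50 34 36 60 85 85 82 90 82 37 47 83 83 78 98 103 103
218 82 94 121 105 88 79 80 82 82 82 86 81 73 82 84 81 86 83 76 19 50 85 64 65 71 83 98
219 92 123 123 124 118 102 78 81 82 84 84 83 80 86 79 86 84 86 83 84 66 62 66 66 62 60 71
220 124 121 123 124 125 114 80 84 83 81 83 81 80 86 85 83 82 89 91 98 92 92 75 52 64 64 61
221 122 119 120 121 124 114 66 64 71 81 85 84 79 82 82 81 89 97 89 102 97 99 92 89 82 69 62
222 120 124 119 121 122 107 59 62 67 63 72 79 86 80 83 82 88 95 89 105 99 101 95 101 99 62 68
223 121 120 123 124 111 75 69 57 56 64 63 64 70 81 88 86 90 81 68 77 99 109 103 95 72 80 77
224 121 122 123 115 88 70 73 63 61 64 67 64 68 65 81 92 84 74 63 65 70 79 90 83 67 79 74
225 120 123 121 101 64 62 75 65 66 61 63 63 68 66 67 66 65 66 6
[... 2662 characters left out ...]
 45 45 48 72 90 97 97 97
234 96 95 94 97 95 94 95 96 98 96 94 95 96 92 73 60 44 43 42 42 46 62 88 93 98 98 97
235 99 99 97 96 94 94 95 98 97 98 96 94 99 97 92 94 81 62 47 45 53 81 98 96 96 98 94
236 84 97 98 96 97 97 96 92 94 96 97 93 94 96 98 99 97 93 82 67 76 95 98 97 96 98 80
237 34 62 89 98 97 96 96 94 97 98 98 96 93 93 96 95 96 99 98 93 93 96 96 97 98 88 41
238 7 19 34 59 81 93 100 98 95 95 95 95 97 97 99 93 94 98 98 98 96 95 95 98 91 58 21
239 9 8 18 21 38 63 85 99 96 97 98 98 97 98 97 93 98 98 94 96 97 97 98 94 69 26 9
240 9 7 18 17 14 25 35 61 85 100 100 98 96 96 95 96 97 95 95 97 96 96 100 87 38 18 18
241 14 8 16 15 8 14 15 25 44 77 94 97 98 98 97 97 97 96 98 98 94 96 89 56 17 19 22
```

Run:
```python
from h import *
u=np.array([np.cos(np.radians(99.4)),np.sin(np.radians(99.4))]);v=np.array([-u[1],u[0]])
for z in(32.6,33.6):
  a,b=atz("side",(293.7,226.8),z)[:2],atz("side",(310.5,235),z)[:2]
  c=(a+b)/2-4.5*u; d=np.array([508.4,8.85])-c
  print(a,b,np.linalg.norm(b-a),"yaw",np.degrees(np.arctan2(*(b-a)[::-1]))-90,"centre",c,"move u",d@u,"v",d@v)
# slot corner check, initial picture: left (290.2,227.2) bottom (307,236) right(310.3,232.8) top (292.5,223.6)
q=np.array([atz("side",p,27)[:2] for p in((289.9,227.2),(307.2,236.3),(310.3,232.6),(292.6,223.2))])
print("slot ctr from corners",q.mean(0),np.linalg.norm(q[1]-q[0]),np.linalg.norm(q[2]-q[1]))
```

```text
[519.27700098  15.30189307] [484.08977412   8.27730735] 35.88155150243819 yaw -258.7102030942013 centre [502.41835438   7.35002548] move u 0.5028750783154156 v -6.14630983175035
[518.86379206  15.94579815] [483.73829761   8.93353635] 35.81860097504896 yaw -258.71020309420123 centre [502.03601166   8.00009253] move u -0.20090946590628195 v -6.4173456857194315
slot ctr from corners [508.38907602   8.91941666] 38.068720564618935 11.027651572980014
```

Run:
```python
from fit import *
a=cv2.cvtColor(cv2.resize(cv2.imread("pics/side0.png"),(512,384),interpolation=cv2.INTER_AREA),cv2.COLOR_BGR2GRAY).astype(int)
print("cols",list(range(189,218)))
for r in range(273,300): print(r,*a[r,189:218])
for B,w in(((547.2,223.15),114.1),((546.2,221),112.3)):
  for z in(30,60): print(B,z,proj("side",box(B,np.radians(w),9,35,z,z)[::2]).round(1).tolist())
# held view: same pose relation via top camera at present
np.save("T.npy",camera("top"))
```

```text
cols [189, 190, 191, 192, 193, 194, 195, 196, 197, 198, 199, 200, 201, 202, 203, 204, 205, 206, 207, 208, 209, 210, 211, 212, 213, 214, 215, 216, 217]
273 7 4 12 7 13 13 17 14 10 15 15 17 7 12 11 12 19 19 15 15 18 16 21 8 12 14 52 101 135
274 14 5 13 6 9 6 9 13 8 3 9 17 17 8 13 21 15 8 7 9 16 6 7 7 9 4 14 32 66
275 18 9 11 13 9 16 18 15 7 4 6 15 21 12 7 21 6 10 7 13 6 14 13 10 14 14 8 13 25
276 16 13 7 8 29 66 75 35 20 11 10 7 5 11 12 8 8 10 16 17 18 13 14 17 17 14 13 9 12
277 7 15 9 7 50 103 116 110 104 68 30 14 9 14 18 8 5 11 16 24 18 11 12 5 12 18 9 5 17
278 11 13 8 24 76 117 122 121 118 116 113 111 78 33 21 17 11 6 9 14 12 6 6 8 8 11 19 21 7
279 12 10 15 78 123 122 120 118 117 120 119 121 115 110 104 72 29 12 8 13 12 9 11 15 10 16 14 13 4
280 12 4 16 86 128 123 121 124 122 119 120 117 115 121 118 115 113 110 79 33 21 11 4 9 4 13 9 13 17
281 16 15 17 45 75 92 112 126 122 121 123 121 120 121 118 118 119 121 115 109 104 69 27 17 8 7 12 7 16
282 16 12 11 30 56 55 61 73 84 112 125 122 123 124 121 119 119 119 118 120 119 113 113 117 83 8 5 11 15
283 14 12 10 27 52 51 54 56 59 67 68 85 
[... 1091 characters left out ...]
 14 5 15 8 14 21 26 31 33 20 18 9 11
296 13 10 10 13 14 17 8 18 13 10 8 15 19 13 15 9 12 16 17 7 16 9 13 12 9 14 17 8 11
297 14 6 12 10 21 15 11 21 8 14 15 5 5 10 16 13 5 15 13 12 9 13 9 14 11 18 10 12 5
298 6 11 8 20 23 12 19 19 17 12 18 9 10 15 12 13 9 20 15 18 19 16 9 15 15 14 11 17 11
299 6 17 13 17 14 16 16 12 16 9 12 18 17 16 15 4 4 22 16 14 19 14 8 16 8 5 7 4 8
(547.2, 223.15) 30 [[194.2, 284.5], [213.1, 290.8], [191.9, 289.0], [210.9, 295.5]]
(547.2, 223.15) 60 [[192.2, 275.6], [211.7, 282.0], [189.8, 280.2], [209.5, 286.8]]
(546.2, 221) 30 [[195.8, 283.8], [214.4, 290.6], [193.3, 288.3], [212.1, 295.2]]
(546.2, 221) 60 [[193.8, 274.9], [213.1, 281.9], [191.3, 279.5], [210.7, 286.6]]
```

```bash
python3 -m jog '[[7,[-0.054,0.004,0],0],[7,[0,0,0],0],[7,[0,0,0.04],0],[7,[0,0,0.04],0],[7,[0,0,0.03],0],[7,[0,0,0.03],0],[7,[0,0,0.02],0],[7,[0,0,0],0]]'; python3 plan.py 509 9.3 1.5 189.4
```

```text
clock: 13.65
eef_pos: [509.6, 9.7, 17.4]
eef_rot: [3.142, -0.0, -2.977]
wrist_force: [-0.1, 0.3, -0.7]
finger_gap: 8.7
finger_force: 15.0
t 13.65 pos [509.6   9.7  17.4] rpy [ 1.8000e+02 -2.0000e-02 -1.7059e+02] j [-0.05  0.4   1.78 -0.    0.96 -1.79]
twist units 0.0 tilt left deg [ 0.   -0.02] shift units after twist [ 0.0138 -0.0057  0.3178] gap 8.7 F [-0.1  0.3 -0.7] grip 14.983748495578766
```

```bash
python3 -m jog '[[7,[0,0,0.03],0],[7,[0,0,0.03],0],[7,[0,0,0.03],0],[7,[0,0,0],0]]'
```

```text
clock: 14.05
eef_pos: [509.6, 9.7, 12.8]
eef_rot: [3.142, -0.0, -2.977]
wrist_force: [0.5, 0.3, -0.5]
finger_gap: 8.5
finger_force: 15.0
```

```bash
python3 -m jog '[[7,[0,0,0.03],0],[7,[0,0,0.03],0],[7,[0,0,0.03],0],[7,[0,0,0],0]]'
```

```text
clock: 14.45
eef_pos: [509.6, 9.7, 8.3]
eef_rot: [3.142, -0.0, -2.977]
wrist_force: [1.2, 0.4, -0.2]
finger_gap: 8.9
finger_force: 15.0
```

```bash
python3 -m jog '[[7,[0,0,0.03],0],[7,[0,0,0.03],0],[7,[0,0,0.03],0],[7,[0,0,0.02],0],[7,[0,0,0],0]]'
```

```text
clock: 14.95
eef_pos: [509.6, 9.7, 2.9]
eef_rot: [3.142, -0.0, -2.977]
wrist_force: [0.2, 0.5, -0.7]
finger_gap: 8.4
finger_force: 15.0
```

```bash
python3 -m jog '[[7,[0,0,0.01],0],[7,[0,0,0.01],0],[7,[0,0,0],0]]'
```

```text
clock: 15.25
eef_pos: [509.7, 9.7, 2.0]
eef_rot: [-3.142, -0.0, -2.977]
wrist_force: [-0.5, -0.2, -0.2]
finger_gap: 8.4
finger_force: 15.0
```

```bash
python3 -m jog '[[7,[0,0,0.01],0],[7,[0,0,0.01],0],[7,[0,0,0],0]]'
```

```text
clock: 15.55
eef_pos: [509.8, 9.7, 1.1]
eef_rot: [-3.142, 0.0, -2.977]
wrist_force: [-0.0, -0.2, -0.9]
finger_gap: 8.6
finger_force: 15.0
```

```bash
python3 -m jog '[[7,[0,0,0.01],0],[7,[0,0,0.01],0],[7,[0,0,0],0]]'
```

```text
clock: 15.85
eef_pos: [510.1, 9.6, 0.9]
eef_rot: [-3.141, 0.001, -2.977]
wrist_force: [-3.1, -1.4, 11.2]
finger_gap: 8.8
finger_force: 15.0
```

```bash
python3 -m jog '[[7,[0,0,-0.008],0],[12,[0,0,0],0],[18,[0,0,0],0],[22,[0,0,0],0],[22,[0,0,0],0],[22,[0,0,-0.1],0],[22,[0,0,-0.3],0],[22,[0,0,-0.4],0],[30,[0,0,-0.4],0],[30,[0,0,0],0]]'; python3 plan.py 539 -180 51 189.4
```

```text
clock: 16.85
eef_pos: [511.1, 9.6, 63.0]
eef_rot: [-3.141, 0.004, -2.977]
wrist_force: [0.0, 0.5, -0.1]
finger_gap: 29.6
finger_force: 0.0
t 16.85 pos [511.1   9.6  63. ] rpy [-179.95    0.24 -170.59] j [-0.05  0.33  1.75 -0.    1.06 -1.79]
twist units 0.0 tilt left deg [-0.05  0.24] shift units after twist [ 0.0708 -3.8327  0.2437] gap 29.6 F [ 0.   0.5 -0.1] grip 0.0
```

```bash
python3 -m jog '[[40,[0.005,-0.383,0],0],[40,[0.005,-0.383,0],0],[40,[0.005,-0.383,0],0],[40,[0.005,-0.383,0],0],[40,[0.005,-0.383,0],0],[40,[0.005,-0.383,0],0],[40,[0.005,-0.383,0],0],[40,[0.005,-0.383,0],0],[40,[0.005,-0.383,0],0],[40,[0.005,-0.383,0],0],[40,[0,0,0],0],[40,[0,0,0],0]]'; python3 plan.py 540.5 -180 22 189.4
python3 - <<'E'
from fit import *
I=camera("side");np.save("S.npy",I);np.save("T.npy",camera("top"))
y0,x0,k=140,265,6
c=cv2.resize(I[y0:y0+100,x0:x0+110],None,fx=k,fy=k,interpolation=2)[:,:,::-1].astype(float)
cv2.imwrite("pics/s3.png",(255*np.clip(c/200,0,1)**.7).astype(np.uint8))
E
```

```text
clock: 18.05
eef_pos: [538.3, -179.6, 59.9]
eef_rot: [3.141, -0.001, -2.978]
wrist_force: [-0.5, 0.9, 1.0]
finger_gap: 40.1
finger_force: 0.0
t 18.05 pos [ 538.3 -179.6   59.9] rpy [ 1.7997e+02 -3.0000e-02 -1.7063e+02] j [-0.39  0.45  1.59  0.    1.11 -2.12]
twist units -0.0002 tilt left deg [ 0.03 -0.03] shift units after twist [-0.0422 -0.0157  0.7589] gap 40.1 F [-0.5  0.9  1. ] grip 0.0
```

View pics/s3.png

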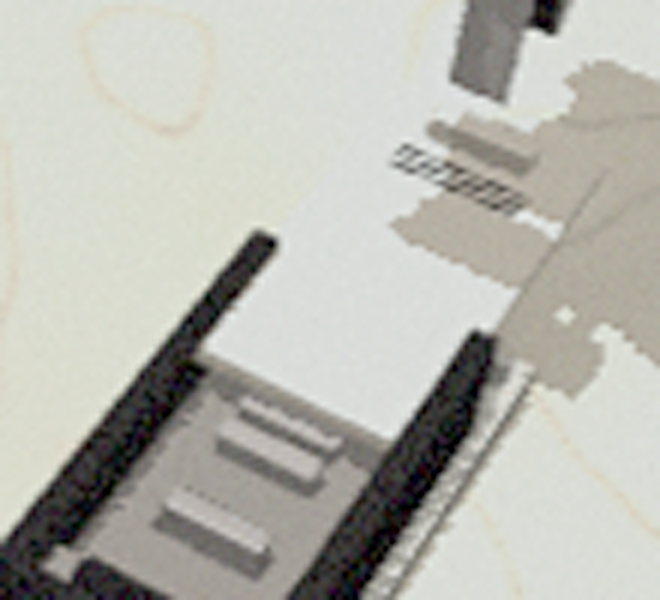

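```bash
python3 -c "
from h import *
for z in(54,60): print(atz('side',(345.3,163.7),z))"; python3 -m jog '[[40,[-0.03,-0.01,0.25],0],[40,[0,0,0.25],0],[40,[0,0,0.15],0],[40,[0,0,0.05],0],[40,[0,0,0],0],[40,[0,0,0],0]]'
```

```text
[ 537.85176017 -179.93285557   54.        ]
[ 535.07264197 -173.78343352   60.        ]
clock: 18.75
eef_pos: [540.3, -180.0, 25.7]
eef_rot: [-3.141, 0.0, -2.977]
wrist_force: [-0.8, 0.0, 0.8]
finger_gap: 40.1
finger_force: 0.0
```

```bash
python3 -m jog '[[40,[0,0,0.04],0],[30,[0,0,0],0],[24,[0,0,0],0],[18,[0,0,0],0],[14,[0,0,0],0],[11,[0,0,0],0],[8,[0,0,0],0],[8,[0,0,0],0]]' 10
```

```text
clock: 19.55
eef_pos: [540.1, -179.9, 23.4]
eef_rot: [-3.142, -0.0, -2.977]
wrist_force: [0.5, 0.5, -0.2]
finger_gap: 8.6
finger_force: 0.0
```

```bash
python3 -m jog '[[30,[0,0,0],0],[40,[0,0,0],0],[40,[0,0,0],0],[40,[0,0,0.06],0],[40,[0,0,0.05],0],[40,[0,0,0.04],0],[40,[0,0,0],0],[40,[0,0,0],0]]';python3 -m jog '[[30,[0,0,0],0],[24,[0,0,0],0],[18,[0,0,0],0],[14,[0,0,0],0],[11,[0,0,0],0],[8,[0,0,0],0],[8,[0,0,0],0]]' 10
```

```text
clock: 20.35
eef_pos: [540.1, -179.9, 15.9]
eef_rot: [-3.142, -0.0, -2.977]
wrist_force: [0.2, -0.5, -0.0]
finger_gap: 40.1
finger_force: 0.0
clock: 21.05
eef_pos: [540.2, -180.0, 16.1]
eef_rot: [-3.141, 0.0, -2.978]
wrist_force: [0.4, -1.0, 0.5]
finger_gap: 9.9
finger_force: 10.0
```

```bash
python3 -m jog '[[8,[0,0,0],0],[8,[0,0.04,0],0],[8,[0,0.1,0],0],[8,[0,0.16,0],0],[8,[0,0.16,0],0],[8,[0,0.16,0],0],[8,[0,0.16,0],0],[8,[0,0.1,0],0],[8,[0,0.04,0],0],[8,[0,0,0],0]]' 25
```

```text
clock: 22.05
eef_pos: [533.8, -134.8, 17.5]
eef_rot: [-3.139, 0.003, -2.977]
wrist_force: [0.5, -4.1, 11.9]
finger_gap: 9.7
finger_force: 25.0
```

```bash
python3 -m jog '[[8,[0,0,-0.02],0],[8,[0,0,-0.02],0],[8,[0,0,0],0]]'
```

```text
clock: 22.35
eef_pos: [532.3, -134.0, 17.8]
eef_rot: [3.141, -0.001, -2.977]
wrist_force: [-0.1, 1.8, 2.6]
finger_gap: 9.7
finger_force: 25.0
```

```bash
python3 -m jog '[[8,[0,0.06,-0.004],0],[8,[0,0.12,-0.004],0],[8,[0,0.12,0],0],[8,[0,0.12,0],0],[8,[0,0.06,0],0],[8,[0,0,0],0]]'; python3 plan.py 521 -76 18 189.4
```

```text
clock: 22.95
eef_pos: [528.5, -110.3, 18.3]
eef_rot: [3.141, -0.0, -2.977]
wrist_force: [0.2, -0.0, -1.0]
finger_gap: 9.8
finger_force: 24.9
t 22.95 pos [ 528.5 -110.3   18.3] rpy [ 1.7999e+02 -1.0000e-02 -1.7056e+02] j [-0.27  0.45  1.69  0.    0.99 -2.01]
twist units 0.0002 tilt left deg [ 0.01 -0.01] shift units after twist [0.0368 0.7007 0.0056] gap 9.8 F [ 0.2 -0.  -1. ] grip 24.945964515209198
```

```bash
python3 -m jog '[[8,[0,0.06,0],0],[8,[0,0.1,0],0],[8,[0,0.08,0],0],[8,[0,0.04,0],0],[8,[0,0,0],0]]'
```

```text
clock: 23.45
eef_pos: [526.4, -96.7, 18.4]
eef_rot: [3.142, 0.0, -2.977]
wrist_force: [-0.1, 0.6, -0.7]
finger_gap: 9.4
finger_force: 24.9
```

```bash
python3 -m jog '[[8,[0,0.04,0],0],[8,[0,0.04,0],0],[8,[0,0,0],0]]'
```

```text
clock: 23.75
eef_pos: [525.7, -92.9, 18.4]
eef_rot: [3.142, 0.0, -2.977]
wrist_force: [-0.4, 0.4, 0.3]
finger_gap: 9.9
finger_force: 25.0
```

```bash
python3 -m jog '[[8,[0,0.03,0],0],[8,[0,0.03,0],0],[8,[0,0,0],0]]'
```

```text
clock: 24.05
eef_pos: [525.3, -90.3, 18.4]
eef_rot: [-3.141, 0.0, -2.977]
wrist_force: [0.7, -2.3, -0.5]
finger_gap: 9.5
finger_force: 24.9
```

```bash
python3 -m jog '[[8,[0,0.03,0],0],[8,[0,0.03,0],0],[8,[0,0,0],0]]'
```

```text
clock: 24.35
eef_pos: [524.8, -87.1, 18.4]
eef_rot: [-3.141, 0.0, -2.977]
wrist_force: [2.1, -3.4, -0.0]
finger_gap: 9.5
finger_force: 25.0
```

```bash
python3 -m jog '[[8,[0,0.03,0],0],[8,[0,0.03,0],0],[8,[0,0,0],0]]'
```

```text
clock: 24.65
eef_pos: [524.5, -84.8, 18.5]
eef_rot: [-3.14, 0.0, -2.977]
wrist_force: [1.2, -9.5, -0.9]
finger_gap: 9.5
finger_force: 24.9
```

```bash
python3 -m jog '[[8,[0,0.02,0],0],[8,[0,0.02,0],0],[8,[0,0,0],0]]'
```

```text
clock: 24.95
eef_pos: [524.0, -82.3, 18.4]
eef_rot: [-3.141, 0.0, -2.977]
wrist_force: [0.1, -4.4, 0.3]
finger_gap: 9.4
finger_force: 25.0
```

```bash
python3 -m jog '[[8,[0,0.02,0],0],[8,[0,0.02,0],0],[8,[0,0,0],0]]'
```

```text
clock: 25.25
eef_pos: [523.7, -80.3, 18.5]
eef_rot: [-3.141, 0.0, -2.977]
wrist_force: [1.0, -4.6, 0.2]
finger_gap: 9.7
finger_force: 25.0
```

```bash
cat > cs.py <<'E'
from fit import *
a0=cv2.cvtColor(cv2.resize(cv2.imread("pics/side0.png"),(512,384),interpolation=cv2.INTER_AREA),cv2.COLOR_BGR2GRAY).astype(float)
I=camera("side");g=cv2.cvtColor(I,cv2.COLOR_RGB2GRAY).astype(float)
E=lambda a,b:(np.array(a,float),np.array(b,float))
S=[E((85,-46,54),(85,46,54)),E((85,46,54),(85,46,20)),E((85,-46,54),(85,-46,25)),E((79,-25,54),(79,25,54))]
yaw=np.radians(99.4);u=np.array([np.cos(yaw),np.sin(yaw)])
for nm,x in(("start",a0),("now",g)):
    G=gradmag(x);sc=[(edgescore("side",G,S,np.array([512,-12.7])+d*u,yaw,[1,.5,.5,.5]),d) for d in np.arange(-8,30,.5)]
    print(nm,sorted(sc)[::-1][:4])
for r in regions_of("side","lid")[:1]: print(r["conf"],r["rect"])
s=read_state();p=np.array(s["eef_pos"])[:2];print("rib in case frame now (start -170.1 at 540.2,-180):",(p-[540.2,-180])@u, s["wrist_force"],s["clock"])
E
python3 cs.py
```

```text
start [(np.float64(496.1258257690155), np.float64(26.0)), (np.float64(492.1462252530726), np.float64(25.5)), (np.float64(479.99695159230953), np.float64(26.5)), (np.float64(471.8318255128659), np.float64(25.0))]
now [(np.float64(582.0537859750767), np.float64(26.0)), (np.float64(575.9554862611492), np.float64(25.5)), (np.float64(561.9214501771702), np.float64(26.5)), (np.float64(548.623192409462), np.float64(25.0))]
0.97 [305.9, 219.9, 76.2, 68.4]
rib in case frame now (start -170.1 at 540.2,-180): 101.05276477299594 [ 0.87073959 -3.71007246  1.26977514] 25.35
```

```bash
sed -i 's/sc=\[/np.save("N.npy",I);sc=[/; s/print(nm,sorted(sc)\[::-1\]\[:4\])/v=[s[0] for s in sc];print(nm,[(round(sc[i][1],1),round(v[i])) for i in range(1,len(v)-1) if v[i]>v[i-1] and v[i]>v[i+1]])/' cs.py
cat >> cs.py <<'E'
S0=cv2.cvtColor(np.load("S.npy"),cv2.COLOR_RGB2GRAY)
g8=g.astype(np.uint8)
for (c,r) in((270,238),(305,252),(285,244)):
    t=S0[r-9:r+10,c-12:c+13]; w=g8[r-25:r+26,c-30:c+31]
    m=cv2.matchTemplate(w,t,cv2.TM_CCOEFF_NORMED);_,v,_,l=cv2.minMaxLoc(m); print("patch",(c,r),"shift px",l[0]-18,l[1]-16,round(v,3))
print("px per 10mm u",(proj("side",[[512+10*u[0],-12.7+10*u[1],54]])-proj("side",[[512,-12.7,54]])).round(2))
E
python3 cs.py
```

```text
start [(np.float64(-1.5), 287), (np.float64(26.0), 496)]
now [(np.float64(1.0), 488), (np.float64(26.0), 581)]
0.62 [306.9, 220.2, 73.9, 65.7]
rib in case frame now (start -170.1 at 540.2,-180): 101.04954757340815 [ 0.65891874 -5.0748637   1.05771453] 25.45
patch (270, 238) shift px -1 0 0.765
patch (305, 252) shift px -2 3 0.75
patch (285, 244) shift px 3 7 0.641
px per 10mm u [[-2.54  3.4 ]]
```

```bash
python3 -m jog '[[8,[0,0.02,0],0],[8,[0,0.02,0],0],[8,[0,0,0],0]]'
```

```text
clock: 25.75
eef_pos: [523.4, -78.3, 18.5]
eef_rot: [-3.141, 0.0, -2.977]
wrist_force: [0.2, -4.5, 2.1]
finger_gap: 9.6
finger_force: 25.0
```

```bash
python3 -m jog '[[8,[0,0.015,0],0],[8,[0,0.015,0],0],[8,[0,0,0],0]]'
```

```text
clock: 26.05
eef_pos: [523.0, -76.4, 18.4]
eef_rot: [3.141, -0.0, -2.978]
wrist_force: [0.4, -0.6, 3.1]
finger_gap: 9.5
finger_force: 25.0
```

```bash
python3 -m jog '[[8,[0,0.01,0],0],[8,[0,0.01,0],0],[8,[0,0,0],0]]'
```

```text
clock: 26.35
eef_pos: [522.9, -75.6, 18.4]
eef_rot: [3.141, 0.0, -2.977]
wrist_force: [-0.2, -0.1, 3.4]
finger_gap: 9.8
finger_force: 25.0
```

```bash
python3 -m jog '[[8,[0,0.01,0],0],[8,[0,0.006,0],0],[8,[0,0,0],0]]'
```

```text
clock: 26.65
eef_pos: [522.8, -75.0, 18.4]
eef_rot: [-3.142, 0.0, -2.977]
wrist_force: [-0.9, -0.8, 3.8]
finger_gap: 10.0
finger_force: 25.0
```

```bash
python3 -m jog '[[8,[0,0.01,0],0],[8,[0,0.006,0],0],[8,[0,0,0],0]]'
```

```text
clock: 26.95
eef_pos: [522.7, -74.3, 18.4]
eef_rot: [-3.141, 0.0, -2.977]
wrist_force: [-0.4, -3.3, 3.9]
finger_gap: 9.5
finger_force: 25.0
```

```bash
python3 -m jog '[[8,[0,0.008,0],0],[8,[0,0,0],0],[8,[0,0,0],0]]'
```

```text
clock: 27.25
eef_pos: [522.7, -74.2, 18.4]
eef_rot: [-3.141, 0.0, -2.978]
wrist_force: [1.0, -5.6, 3.3]
finger_gap: 9.5
finger_force: 25.0
```

```bash
python3 -m jog '[[8,[0,0.008,0],0],[8,[0,0,0],0],[8,[0,0,0],0]]'
```

```text
clock: 27.55
eef_pos: [522.6, -73.9, 18.4]
eef_rot: [-3.141, 0.0, -2.978]
wrist_force: [0.9, -6.2, 2.9]
finger_gap: 9.9
finger_force: 25.0
```

```bash
python3 -m jog '[[8,[0,0.01,0],0],[8,[0,0,0],0],[8,[0,0,0],0]]'
```

```text
clock: 27.85
eef_pos: [522.6, -73.7, 18.4]
eef_rot: [-3.14, 0.0, -2.978]
wrist_force: [1.2, -7.7, 3.0]
finger_gap: 9.7
finger_force: 25.0
```

```bash
python3 -m jog '[[8,[0,0.01,0],0],[8,[0,0.006,0],0],[8,[0,0,0],0],[8,[0,0,0],0]]'
```

```text
clock: 28.25
eef_pos: [522.5, -73.7, 18.4]
eef_rot: [-3.139, 0.0, -2.978]
wrist_force: [1.7, -12.9, 3.0]
finger_gap: 9.4
finger_force: 25.0
```

```bash
python3 -m jog '[[10,[0,-0.012,0],0],[14,[0,0,0],0],[20,[0,0,0],0],[26,[0,0,0],0],[30,[0,0,0],0],[30,[0,0,-0.1],0],[30,[0,0,-0.3],0],[30,[0,0,-0.5],0],[30,[0,-0.5,-0.5],0],[30,[0,-0.5,-0.3],0],[30,[0,-0.5,0],0],[30,[0,-0.5,0],0],[30,[0,-0.5,0],0],[30,[0,-0.5,0],0],[30,[0,0,0],0]]'
python3 - <<'E'
from fit import *
yaw=np.radians(99.4);u=np.array([np.cos(yaw),np.sin(yaw)]);v=np.array([-u[1],u[0]]);c=np.array([512.2,-12.5])
for n in("side","top"):
    I=camera(n);np.save(n+"E.npy",I);g=cv2.cvtColor(I,cv2.COLOR_RGB2GRAY).astype(float)
    xs=np.arange(-90,112,3.)
    for vv in(0,20):
        q=proj(n,[np.r_[c+t*u+vv*v,49] for t in xs]);val=map_coordinates(g,[q[:,1],q[:,0]],order=1)
        print(n,vv,[(int(t),int(x)) for t,x in zip(xs,val) if t>-90 and (t>50 or t<-40)])
print(read_state()["clock"],read_state()["eef_pos"])
E
```

```text
clock: 29.75
eef_pos: [546.9, -223.0, 103.4]
eef_rot: [-3.141, 0.0, -2.98]
wrist_force: [0.3, 0.5, -0.1]
finger_gap: 29.8
finger_force: 0.0
side 0 [(-87, 153), (-84, 145), (-81, 153), (-78, 156), (-75, 155), (-72, 157), (-69, 158), (-66, 124), (-63, 87), (-60, 84), (-57, 140), (-54, 159), (-51, 140), (-48, 103), (-45, 121), (-42, 131), (51, 156), (54, 156), (57, 156), (60, 154), (63, 158), (66, 156), (69, 156), (72, 155), (75, 156), (78, 142), (81, 36), (84, 8), (87, 8), (90, 2), (93, 4), (96, 5), (99, 10), (102, 8), (105, 2), (108, 90), (111, 152)]
side 20 [(-87, 153), (-84, 147), (-81, 153), (-78, 157), (-75, 157), (-72, 146), (-69, 146), (-66, 119), (-63, 104), (-60, 112), (-57, 156), (-54, 158), (-51, 151), (-48, 90), (-45, 114), (-42, 111), (51, 155), (54, 157), (57, 156), (60, 155), (63, 156), (66, 155), (69, 157), (72, 156), (75, 158), (78, 141), (81, 40), (84, 14), (87, 10), (90, 10), (93, 6), (96, 11), (99, 14), (102, 3), (105, 10), (108, 82), (111, 152)]
top 0 [(-87, 157), (-84, 143), (-81, 146), (-78, 160), (-75, 161), (-72, 160), (-69, 149), (-66, 151), (-63, 159), (-60, 150), (-57, 136), (-54, 159), (-51, 151), (-48, 121), (-45, 139), (-42, 123), (51, 162), (54, 161), (57, 161), (60, 160), (63, 161), (66, 162), (69, 161), (72, 161), (75, 161), (78, 159), (81, 128), (84, 70), (87, 87), (90, 151), (93, 161), (96, 161), (99, 160), (102, 160), (105, 160), (108, 160), (111, 160)]
top 20 [(-87, 153), (-84, 130), (-81, 144), (-78, 160), (-75, 161), (-72, 162), (-69, 159), (-66, 152), (-63, 139), (-60, 142), (-57, 148), (-54, 160), (-51, 156), (-48, 131), (-45, 127), (-42, 124), (51, 161), (54, 161), (57, 160), (60, 162), (63, 162), (66, 162), (69, 161), (72, 161), (75, 161), (78, 161), (81, 140), (84, 69), (87, 81), (90, 138), (93, 148), (96, 155), (99, 155), (102, 156), (105, 157), (108, 159), (111, 159)]
29.85 [ 546.69273423 -220.59642336  103.33024027]
```

```bash
python3 -c "
from cell import *
print(sign_off())"
```

```text
the job is handed in; nothing more can be done
None
```

The gauge block was lowered into its slot and the lid eased over the ridge until it met the end wall at about 13 N, then released; the last camera readings show the lid reaching the wall, and the job was handed in at about 30 s with the robot clear.

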